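# Prop a carved panel against the beam and block its foot

## Task

Take the tall carved panel out of the rack and lean it squarely against the middle of the far side of the carved beam (the side away from the robot), foot on the bench, carved face outwards, leaning back about 30 degrees from upright; set it back gently rather than letting it fall, and let go. Then set the steel weight flat on the bench with one long side right up against the foot of the panel, in the middle and parallel to it, so that the panel cannot slip, and let go. Leave the plain panel, the mallet and the gouge where they are.

Things in the scene. Friction and masses are not known exactly. Their poses are not given: they have to be found in the camera images.
- carved_panel: Brown wooden panel with a carved rosette on one face, 16 thick (x) x 110 wide (y) x 220 tall (z), about 300 g. Starts upright in one of the rack's two slots, carved face away from the robot. Origin: centre of its underside; z runs up the panel, +x points out of the carved face. The relief is about 2 mm high; the top 50 mm are plain.
- panel_toe (a point): Point on the carved panel: middle of the bottom edge of the carved face (panel frame 8, 0, 0 mm).
- panel_heel (a point): Point on the carved panel: middle of the bottom edge of the plain back (panel frame -8, 0, 0 mm). This edge carries the panel when it leans back against the beam.
- beam: Square dark carved beam, fixed to the bench, 80 deep (x) x 240 long (y) x 120 high. Origin: centre of its underside; +x points out of its far side (away from the robot). The panel leans on its far upper edge (x = 40, z = 120 mm).
- rack: Fixed low plywood rack: base 130 (x) x 130 (y) x 12 mm, with two slots along y, centred at x = -30 and x = +30 mm, each 20 wide between walls 12 thick that rise to 57 mm. Origin: centre of its underside. A panel in a slot stands on the base, 12 mm above the bench.
- weight: Steel weight 44 (x) x 90 (y) x 25 high, about 700 g, with a wooden grip bar on top: 16 thick (x) x 60 long (y), from 25 to 60 mm above the bench. Origin: centre of its underside.
- plain_panel: Plain wooden panel without carving, 16 (x) x 110 (y) x 120 tall, in the rack's other slot. Origin: centre of its underside. To be left alone.
- mallet: Dark wooden paddle mallet lying on the bench, 300 long (x), head 75 wide and 34 high. Origin on the bench under the handle end of the head's middle, 50 mm from the head's centre. To be left alone.
- gouge: Carving gouge lying on the bench, wooden handle and steel blade, 240 long (x), 24 high. Origin on the bench below the handle's front. To be left alone.
Things that resemble listed ones, but are neither listed nor needed, are in the scene too. What is shaped like the carved_panel but pink is not meant.

How it is judged:
By the outcome, as a careful person would: the job done as asked, in the order asked, and still so for the second after the job is handed in, with the robot touching nothing.
It also fails if it takes over 64 s, if anything falls off the work surface, if the arm or the gripper's body presses on something with over 40 N, if the wrist force passes 120 N, or if a joint passes its speed limit or range.

## Robot

A 7-joint arm with a two-finger parallel gripper is mounted at the origin on the work surface. World frame = base frame: x ahead of the robot, y to its left, z up, the work surface at z = 0. Lengths are in m, angles in rad, forces in N, time in s.
With the tool pointing down it reaches from about 0.35 to 0.9 m from the base axis. Payload 19.9 kg.
Tool frame: the origin (TCP) lies at the very end of the fingers, on their centre line; the grasp point (between the pads) lies 19 mm behind it; z points along the fingers, y is the line along which they close (so a half turn about z gives the same grasp; the last joint's range is limited). The gripper opens to 85 mm and grips with 20 to 120 N. Pads are 22 mm wide; open, the fingers measure 114 mm over their backs; the gripper's body (76 mm by 85 mm) begins 54 mm behind the grasp point. The pads swing forward as they close: fully open they stand 13 mm farther back than shut.
Start: joints at [-1.21, 0.417, -0.01, 1.614, 0.005, 1.111, -0.053], TCP at [0.245, 0.575, 0.231] pointing down, gripper open.
Joint ranges: [-2.81, 2.81], [-0.39, 2.02], [-1.27, 1.25], [0.06, 2.57], [-1.19, 4.33], [0.19, 2], [-2.82, 2.82]. Speed limits (rad/s): [1.89, 1.89, 2.39, 2.39, 3.01, 3.01, 3.01].

## Interface

Orientations are given as a unit quaternion [x, y, z, w].
In Python, from workcell import r gives the robot as it stands. The module is installed in compiled form; this text tells all that it offers.
- The arm moves only by the tool move_arm, never from a script. Its argument "deltas" is a list of rows, each a list of 5 numbers: the opening, from -1 (shut) to 1 (fully open), then the shift along the tool's x, y, z scaled (see below), then the turn about the tool's z scaled (see below). In form: [[grip, tx, ty, tz, yaw], ...]. A call has 1 to 20 rows; each row shifts and turns the commanded pose from where the row before left it, along the tool's axes as they then stand; what a row does not reach is not made up. The controller multiplies each number of a shift by 0.08 m and each number of a turn by 90 degrees. A row lasts 1/10 s, in which the tool goes at most 50 mm and 8.59 degrees, less where a joint would pass 70% of its speed; a pose out of reach is approached as far as the arm can. A call with a number of a shift or a turn outside -1 to 1 is refused whole. A call with a gripper value outside its range is refused whole. The fingers move at their own pace and stop on an object; the grip force is fixed at half the most. Time passes only in rows, so rows that do not move let the fingers close. It gives the time, the measured TCP pose, the force, the opening and the grip force at its end, in the units of the state.
- r.read_state(): the state, without advancing time (a new reading comes with each control period).
- r.read_camera(name): name is "side" or "top" or "wrist"; returns (picture, depth): 384x512x3 uint8, red, green, blue; 384x512 float32, m along the optical axis (not along the pixel's ray), 0 where there is no reading.
- r.camera_info(name): a dict with "fx", "fy", "cx", "cy" (pixels), "eye" and "attitude" of the camera in the world. Camera axes: x right, y up, looking along -z (the intrinsics and any distortion apply to the point x, -y, -z); pixel columns grow to the right and rows downward; lengths in m; the calibration is good to about 2 mm. A picture is of the moment at which its call begins: read the wrist's pose just before it. camera_info takes no time and is no camera call; for the wrist camera it gives the pose at the moment of the call.
- r.finish_job(): hands the job in; it is judged then, once.
The state is a dict: "time": time; "joint_pos": joint angles; "dq": joint speeds; "effort": joint torques, N m; "eef_pos": TCP position; "orientation": TCP orientation; "ft_force": force on the tool from outside, world axes, zero at the start; "moment": the same for the moment, N m; "grip_width": finger opening in m; "grasp_force": force on a finger pad.
Only numpy, scipy, OpenCV 4.12 (cv2) and the standard library are available. Lean on these libraries where they do the work, as an engineer would, in place of code of your own. Each camera call takes 0.05 s, during which the arm holds its last target. There are 200 camera calls.

## Working session

There is one attempt and no reset: what is moved stays moved. The work goes in short steps, Python scripts to look and compute and a tool call to move; the robot and the scene stay as the last step left them, time stands still between calls to the robot, and variables do not carry over. Pictures are saved under pics/ and viewed, at most 10 in all, crops included, and the job is handed in when it is done.

Besides the shell and the picture viewer there is one more tool, called as name([rows], argument=value, ...), one row to a line, values as JSON. move_arm: Moves the arm, as the interface text tells. Its arguments: {"type":"object","properties":{"deltas":{"type":"array"}},"required":["deltas"]}

```bash
mkdir -p pics; cat > h.py <<'E'
import numpy as np, cv2
from scipy.spatial.transform import Rotation as R
from workcell import r
def cam(n):
    i=r.camera_info(n); p,d=r.read_camera(n); return p,d,i
def rot(i):
    a=np.array(i["attitude"],float)
    return a if a.shape==(3,3) else R.from_quat(a).as_matrix()
def cloud(d,i):
    v,u=np.mgrid[0:d.shape[0],0:d.shape[1]]
    P=np.stack([(u-i["cx"])/i["fx"]*d,-(v-i["cy"])/i["fy"]*d,-d],-1)
    W=P@rot(i).T+np.array(i["eye"]); W[d==0]=np.nan; return W
E
python3 - <<'E'
from h import *
print({k:v for k,v in r.read_state().items()})
for n in("top","side"):
    p,d,i=cam(n); print(n,i,(d==0).mean()); np.savez(f"{n}.npz",p=p,d=d,W=cloud(d,i)); cv2.imwrite(f"pics/{n}.png",p[...,::-1])
E
```

```text
{'time': 0.0, 'joint_pos': array([-1.20955152,  0.41796699, -0.01033108,  1.61419831,  0.00469893,
        1.11067341, -0.05298817]), 'dq': array([ 0.00064824,  0.00053485, -0.00020557,  0.00082222,  0.00124113,
        0.00129356, -0.00127985]), 'effort': array([ 3.15870029e-04, -8.64432764e+01,  6.79301787e-01, -4.34912539e+01,
        1.91962312e-02,  7.21574339e-03,  4.24911673e-05]), 'eef_pos': array([0.24482168, 0.57467053, 0.23065435]), 'orientation': array([ 1.99991928e-01,  9.79797354e-01, -6.05293892e-04, -8.32266874e-05]), 'ft_force': array([0.06973117, 0.59353861, 0.05719934]), 'moment': array([ 0.04073406,  0.00047316, -0.02736268]), 'grasp_force': 0.0, 'grip_width': 0.08538146440558185}
top {'fx': 422.1998023703695, 'fy': 422.1998023703695, 'cx': 252.8313720860986, 'cy': 186.56532755516545, 'eye': array([ 0.42658804, -0.06648917,  1.02557911]), 'attitude': array([ 0.04088675, -0.04061648, -0.70135088,  0.7104826 ])} 0.004150390625
side {'fx': 496.8020402400142, 'fy': 496.8020402400142, 'cx': 255.43859488592727, 'cy': 196.6783576622607, 'eye': array([-0.07996546, -0.60944391,  1.0231919 ]), 'attitude': array([ 0.31884269, -0.14292569, -0.36929787,  0.86112175])} 0.004185994466145833
```

View pics/top.png

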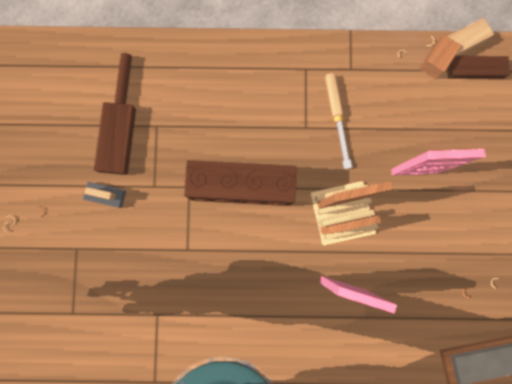

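View pics/side.png

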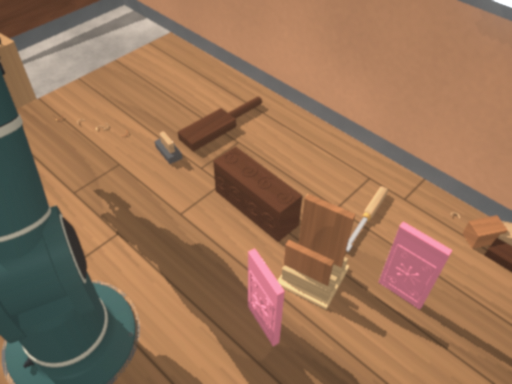

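The top view shows the beam at (240,182), the rack at (348,212) with the tall panel in its far slot (355,193), and the weight at (104,194). The mallet is at (117,120) and the gouge at (340,120). The pink panels and offcuts are decoys. The side view agrees.

```bash
cat > m.py <<'E'
from h import *
for n in("top","side"):
    z=np.load(n+".npz"); W=z["W"]; p=z["p"]
    def box(name,x,y,zr):
        m=(W[...,0]>x[0])&(W[...,0]<x[1])&(W[...,1]>y[0])&(W[...,1]<y[1])&(W[...,2]>zr[0])&(W[...,2]<zr[1])
        Q=W[m]
        if len(Q)<5: print(n,name,"few",len(Q));return
        c,s,a=cv2.minAreaRect((Q[:,:2]*1000).astype(np.float32))
        print(n,name,len(Q),"c",np.round(c,1),"s",np.round(s,1),"a",round(a,1),"z",np.round(np.percentile(Q[:,2],[5,50,95]),4),"mean",np.round(Q[:,:2].mean(0),4))
    b=W[...,2]
    box("beamtop",(.3,.6),(-.2,.15),(.112,.128))
    box("weightbar",(.3,.5),(.2,.4),(.052,.068))
    box("weightbody",(.3,.5),(.2,.4),(.018,.032))
    box("panel top",(.3,.5),(-.42,-.16),(.215,.245))
    box("panel upper",(.3,.5),(-.42,-.16),(.15,.245))
    box("plain top",(.25,.45),(-.42,-.16),(.122,.142))
    box("rackwalltop",(.25,.5),(-.42,-.16),(.05,.063))
    box("rackbase",(.25,.5),(-.42,-.16),(.006,.018))
    for q in [(182,240),(193,355),(212,340),(194,104),(150,346)] if n=="top" else []: print(q,np.round(W[q],3))
E
python3 m.py
```

```text
top beamtop 4070 c [544.5 -37. ] s [239.8  80.5] a 87.7 z [0.1172 0.1201 0.1228] mean [ 0.5437 -0.0371]
top weightbar few 0
top weightbody 55 c [494.4 274.9] s [ 9.4 46.6] a 0.4 z [0.0213 0.025  0.0273] mean [0.4962 0.2686]
top panel top 485 c [ 388.1 -247.4] s [226.3  93.2] a 22.8 z [0.2177 0.2201 0.2305] mean [ 0.3303 -0.2686]
top panel upper 676 c [ 388.2 -246.9] s [226.8  94. ] a 22.8 z [0.1633 0.2194 0.2253] mean [ 0.338  -0.2645]
top plain top 193 c [ 377.  -277.8] s [105.  144.9] a 89.8 z [0.1263 0.1319 0.137 ] mean [ 0.4194 -0.2531]
top rackwalltop 742 c [ 401.1 -286.3] s [196.5 129.6] a 0.8 z [0.0533 0.0569 0.0599] mean [ 0.4593 -0.2784]
top rackbase 737 c [ 389.6 -276. ] s [228.6 219.1] a 89.2 z [0.0085 0.012  0.0152] mean [ 0.4554 -0.2763]
(182, 240) [ 0.541 -0.038  0.122]
(193, 355) [ 0.509 -0.259  0.233]
(212, 340) [ 0.485 -0.275  0.014]
(194, 104) [0.517 0.277 0.059]
(150, 346) [ 0.636 -0.291  0.016]
side beamtop 2423 c [543.8 -36.5] s [244.   83.7] a 87.6 z [0.116  0.1201 0.1232] mean [ 0.5406 -0.0435]
side weightbar few 0
side weightbody 40 c [494.3 274.1] s [49.1 10.9] a 89.9 z [0.0195 0.0239 0.0275] mean [0.4952 0.2687]
side panel top 456 c [ 387.8 -248. ] s [225.1  94.1] a 21.8 z [0.2169 0.2203 0.2308] mean [ 0.3499 -0.2643]
side panel upper 1029 c [ 391. -252.] s [223.4  97.7] a 18.6 z [0.1556 0.2089 0.2244] mean [ 0.3728 -0.2558]
side plain top 370 c [ 369.1 -279.6] s [108.6 161.8] a 89.3 z [0.1228 0.1313 0.1401] mean [ 0.3778 -0.2712]
side rackwalltop 579 c [ 397.1 -284.5] s [117.9 210. ] a 83.9 z [0.051  0.0566 0.0615] mean [ 0.4176 -0.2933]
side rackbase 565 c [ 375.7 -285.2] s [232.7 239.4] a 6.6 z [0.0069 0.0119 0.0162] mean [ 0.4149 -0.3007]
```

```bash
sed -i 's/box("weightbar".*/box("weightbar",(.45,.58),(.2,.35),(.052,.068))/;s/box("weightbody".*/box("weightbody",(.45,.6),(.2,.35),(.017,.032))/;s/(.3,.5),(-.42,-.16)/(.42,.6),(-.38,-.18)/;s/(.25,.[45]*),(-.42,-.16)/(.40,.6),(-.38,-.18)/' m.py; python3 m.py
```

```text
top beamtop 4070 c [544.5 -37. ] s [239.8  80.5] a 87.7 z [0.1172 0.1201 0.1228] mean [ 0.5437 -0.0371]
top weightbar 186 c [519.9 293. ] s [60.8 15.9] a 77.9 z [0.0563 0.0598 0.063 ] mean [0.5196 0.2914]
top weightbody 603 c [552.1 285.8] s [ 90.5 110.4] a 78.6 z [0.0209 0.025  0.0311] mean [0.5294 0.2845]
top panel top 520 c [ 513.1 -273.1] s [ 16.  110.1] a 13.2 z [0.2266 0.232  0.2343] mean [ 0.5125 -0.2716]
top panel upper 627 c [ 513.1 -273.1] s [ 16.  110.1] a 13.2 z [0.1699 0.2316 0.2341] mean [ 0.5109 -0.268 ]
top plain top 435 c [ 476.8 -277.3] s [ 74.4 109.7] a 6.7 z [0.1288 0.132  0.1353] mean [ 0.4564 -0.2777]
top rackwalltop 973 c [ 484.1 -279.8] s [104.  122.5] a 13.2 z [0.0536 0.0569 0.0599] mean [ 0.4777 -0.279 ]
top rackbase 1042 c [ 511.6 -282.6] s [182.4 153.9] a 13.3 z [0.0088 0.0121 0.0153] mean [ 0.4846 -0.2745]
(182, 240) [ 0.541 -0.038  0.122]
(193, 355) [ 0.509 -0.259  0.233]
(212, 340) [ 0.485 -0.275  0.014]
(194, 104) [0.517 0.277 0.059]
(150, 346) [ 0.636 -0.291  0.016]
side beamtop 2423 c [543.8 -36.5] s [244.   83.7] a 87.6 z [0.116  0.1201 0.1232] mean [ 0.5406 -0.0435]
side weightbar 100 c [519.6 293.6] s [70.9 17.6] a 78.5 z [0.0537 0.0594 0.0629] mean [0.5177 0.2899]
side weightbody 334 c [552.2 286.3] s [ 95.4 112. ] a 77.9 z [0.0183 0.0247 0.031 ] mean [0.5311 0.278 ]
side panel top 576 c [ 512.6 -272.5] s [ 20.2 110.1] a 12.4 z [0.2172 0.2305 0.2339] mean [ 0.5099 -0.2749]
side panel upper 1545 c [ 511.9 -272.6] s [ 21.7 111.1] a 12.4 z [0.1552 0.2025 0.2331] mean [ 0.5076 -0.276 ]
side plain top 709 c [ 480.2 -276.6] s [ 75.9 118.3] a 14.1 z [0.1233 0.1316 0.1398] mean [ 0.4723 -0.2794]
side rackwalltop 567 c [ 481.4 -280.4] s [104.7 122. ] a 13.5 z [0.0514 0.0567 0.0611] mean [ 0.4563 -0.2997]
side rackbase 564 c [ 480.9 -309.4] s [138.8 195.6] a 61.7 z [0.0075 0.0121 0.0162] mean [ 0.449  -0.3064]
```

```bash
python3 - <<'E'
from h import *
p=cv2.imread("pics/top.png"); a=cv2.resize(p[165:255,290:410],None,fx=5,fy=5,interpolation=2)
s=cv2.imread("pics/side.png"); b=cv2.resize(s[180:320,270:370],(400,560),interpolation=2)[:450]
cv2.imwrite("pics/rack.png",cv2.resize(np.hstack([a,b[:450]]),(800,360)))
E
```

```text
(no output)
```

View pics/rack.png

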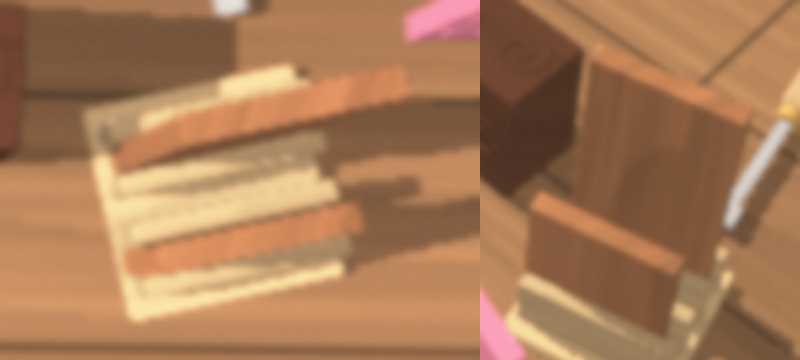

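The crop shows the rosette-side panel, tall, in the far slot (brown top edge 115–410, 70–165) and the short plain one in the near slot. Depth gives: panel (0.513, -0.273) yaw 13.2°, beam (0.544, -0.037) yaw -2.3°, weight (0.520, 0.293) yaw -12.1°.

```bash
cat > go.py <<'E'
import sys
from h import *
def pose():
    s=r.read_state(); M=R.from_quat(s["orientation"]).as_matrix(); return s,M
def need(x,y,z,a,tag=""):
    "units to reach TCP xyz with tool-y world angle a deg: yaw first, then shifts along turned axes"
    s,M=pose(); cur=np.degrees(np.arctan2(M[1,1],M[0,1])); dy=(cur-a+90)%180-90
    t=np.radians(cur-dy); ty=np.array([np.cos(t),np.sin(t),0]); tx=np.array([-np.sin(t),np.cos(t),0]); d=np.array([x,y,z])-s["eef_pos"]
    print(tag,"t",round(s["time"],2),"tcp",np.round(s["eef_pos"],4),"ang",round(cur,2),"tilt",np.round(M[:,2],3),"w",round(s["grip_width"],4),"| yaw",round(dy/90,3),"shift",np.round([d@tx/.08,d@ty/.08,-d[2]/.08],3), "F",np.round(s["ft_force"],1))
if __name__=="__main__": need(*map(float,sys.argv[1:5]))
E
python3 go.py 0.513 -0.273 0.30 13.2
```

```text
t 0.1 tcp [0.2449 0.5747 0.2307] ang 66.92 tilt [-0.    -0.001 -1.   ] w 0.0853 | yaw 0.597 shift [-11.081   0.843  -0.866] F [0.  0.2 0.2]
```

move_arm([
  [1,0,0,-0.29,0.085],
  [1,0,0,-0.29,0.085],
  [1,0,0,-0.29,0.085],
  [1,0,0,0,0.085],
  [1,0,0,0,0.085],
  [1,0,0,0,0.085],
  [1,0,0,0,0.087],
  [1,-0.4,0.03,0,0],
  [1,-0.4,0.03,0,0],
  [1,-0.4,0.03,0,0],
  [1,-0.4,0.03,0,0],
  [1,-0.4,0.03,0,0],
  [1,-0.4,0.03,0,0],
  [1,-0.4,0.03,0,0],
  [1,-0.4,0.03,0,0],
  [1,-0.4,0.03,0,0],
  [1,-0.4,0.03,0,0],
  [1,-0.4,0.03,0,0],
  [1,-0.4,0.03,0,0],
  [1,-0.4,0.03,0,0],
])

```text
time: 2.1
eef_pos: [0.3703, 0.1757, 0.3008]
orientation: [0.621, 0.784, -0.0, -0.0]
ft_force: [-0.2, 0.3, 0.4]
grip_width: 0.0856
grasp_force: 0.0
```

```bash
python3 go.py 0.513 -0.273 0.30 13.2
```

```text
t 2.1 tcp [0.3703 0.1757 0.3008] ang 13.19 tilt [-0. -0. -1.] w 0.0856 | yaw -0.0 shift [-5.867  0.455  0.01 ] F [-0.2  0.3  0.4]
```

move_arm([
  [1,-0.4,0.03,0,0],
  [1,-0.4,0.03,0,0],
  [1,-0.4,0.03,0,0],
  [1,-0.4,0.03,0,0],
  [1,-0.4,0.03,0,0],
  [1,-0.4,0.03,0,0],
  [1,-0.4,0.03,0,0],
  [1,-0.4,0.03,0,0],
  [1,-0.4,0.03,0,0],
  [1,-0.4,0.03,0,0],
  [1,-0.4,0.03,0,0],
  [1,-0.4,0.03,0,0],
  [1,-0.4,0.03,0,0],
  [1,0,0,0,0],
  [1,0,0,0,0],
])

```text
time: 3.6
eef_pos: [0.4953, -0.2213, 0.3005]
orientation: [0.622, 0.783, -0.001, -0.0]
ft_force: [0.7, 1.4, 1.0]
grip_width: 0.0854
grasp_force: 0.0
```

```bash
python3 go.py 0.513 -0.273 0.196 13.2; python3 - <<'E'
from h import *
p,d,i=cam("wrist"); W=cloud(d,i); cv2.imwrite("pics/w1.png",p[...,::-1])
m=(W[...,2]>.22)&(W[...,2]<.24)&(abs(W[...,0]-.51)<.08)&(abs(W[...,1]+.27)<.1)
Q=W[m]; print(len(Q)); print(cv2.minAreaRect((Q[:,:2]*1000).astype(np.float32)) if len(Q)>9 else "")
E
```

```text
t 3.6 tcp [ 0.4953 -0.2213  0.3005] ang 13.11 tilt [-0.001 -0.    -1.   ] w 0.0854 | yaw -0.001 shift [-0.68   0.068  1.306] F [0.7 1.4 1. ]
3242
((512.565673828125, -272.97113037109375), (16.020458221435547, 110.30033874511719), 13.209577560424805)
```

move_arm([
  [1,-0.34,0.03,0,0],
  [1,-0.34,0.03,0,0],
  [1,0,0,0,0],
  [1,0,0,0.3,0],
  [1,0,0,0.3,0],
  [1,0,0,0.3,0],
  [1,0,0,0.3,0],
  [1,0,0,0.1,0],
  [1,0,0,0,0],
])

```text
time: 4.55
eef_pos: [0.5126, -0.2715, 0.1966]
orientation: [0.621, 0.784, -0.0, -0.001]
ft_force: [0.7, 0.0, -0.2]
grip_width: 0.0856
grasp_force: 0.0
```

```bash
python3 go.py 0.513 -0.273 0.196 13.2
```

```text
t 4.55 tcp [ 0.5126 -0.2715  0.1966] ang 13.25 tilt [-0.001  0.001 -1.   ] w 0.0856 | yaw 0.001 shift [-0.019  0.001  0.007] F [ 0.7  0.  -0.2]
```

Close and lift.

move_arm([
  [-1,-0.02,0,0,0],
  [-1,0,0,0,0],
  [-1,0,0,0,0],
  [-1,0,0,0,0],
  [-1,0,0,0,0],
  [-1,0,0,0,0],
  [-1,0,0,0,0],
  [-1,0,0,0,0],
  [-1,0,0,-0.1,0],
  [-1,0,0,-0.2,0],
  [-1,0,0,-0.2,0],
  [-1,0,0,-0.2,0],
  [-1,0,0,-0.2,0],
  [-1,0,0,-0.2,0],
  [-1,0,0,-0.2,0],
  [-1,0,0,0,0],
])

```text
time: 6.15
eef_pos: [0.5137, -0.2748, 0.3035]
orientation: [0.621, 0.784, 0.001, 0.002]
ft_force: [0.2, -0.6, -3.1]
grip_width: 0.0153
grasp_force: 58.8
```

```bash
python3 go.py 0.6612 -0.0417 0.29 -2.3; python3 - <<'E'
from h import *
p,d,i=cam("side"); cv2.imwrite("pics/s2.png",p[...,::-1])
E
```

```text
t 6.15 tcp [ 0.5137 -0.2748  0.3035] ang 13.19 tilt [ 0.003 -0.001 -1.   ] w 0.0153 | yaw 0.172 shift [2.986 1.726 0.169] F [ 0.2 -0.6 -3.1]
```

View pics/s2.png

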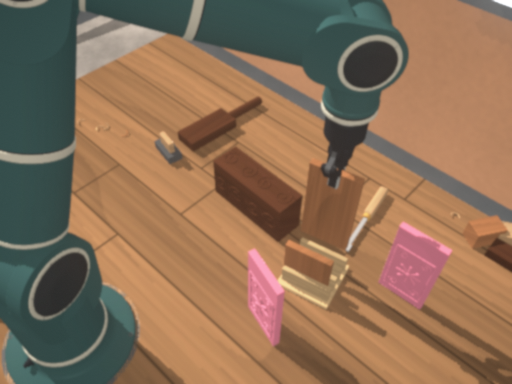

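The picture shows the panel gripped at its top (335,170), lifted clear of the rack, while the plain panel stays in its slot (308,262).

move_arm([
  [-1,0,0.1,0,0.04],
  [-1,0,0.2,0,0.04],
  [-1,0,0.25,0,0.04],
  [-1,0,0.25,0,0.052],
  [-1,0,0.25,0,0],
  [-1,0,0.25,0,0],
  [-1,0.1,0.25,0,0],
  [-1,0.2,0.18,0,0],
  [-1,0.28,0,0,0],
  [-1,0.28,0,0,0],
  [-1,0.28,0,0,0],
  [-1,0.28,0,0,0],
  [-1,0.28,0,0,0],
  [-1,0.28,0,0,0],
  [-1,0.28,0,0,0],
  [-1,0.28,0,0,0],
  [-1,0.28,0,0,0],
  [-1,0.1,0,0,0],
  [-1,0,0,0,0],
  [-1,0,0,0,0],
])

```text
time: 8.2
eef_pos: [0.6599, -0.0372, 0.3009]
orientation: [0.721, 0.693, -0.0, 0.0]
ft_force: [0.6, -1.9, -2.9]
grip_width: 0.0154
grasp_force: 59.0
```

```bash
python3 go.py 0.6612 -0.0417 0.188 -2.3; python3 - <<'E'
from h import *
for n in("side","top"):
    p,d,i=cam(n); W=cloud(d,i); 
    m=(W[...,0]>.6)&(W[...,0]<.72)&(abs(W[...,1]+.04)<.1)&(W[...,2]>.125)&(W[...,2]<.33)
    # panel near face pixels
    hsv=cv2.cvtColor(p,cv2.COLOR_RGB2HSV); m&=(hsv[...,0]<20)&(hsv[...,1]>90); Q=W[m]
    print(n,len(Q))
    if len(Q)>30:
        print(np.round(np.percentile(Q,[2,50,98],0),4)); A=np.c_[Q[:,1:],np.ones(len(Q))]; print("x=ay+bz+c",np.linalg.lstsq(A,Q[:,0],rcond=None)[0])
E
```

```text
t 8.2 tcp [ 0.6599 -0.0372  0.3009] ang -2.33 tilt [-0.    -0.001 -1.   ] w 0.0154 | yaw -0.0 shift [-0.056  0.018  1.411] F [ 0.6 -1.9 -2.9]
side 2336
[[ 0.6482 -0.0913  0.1295]
 [ 0.6523 -0.0465  0.2309]
 [ 0.662   0.017   0.3241]]
x=ay+bz+c [ 8.36492435e-03 -2.90446523e-04  6.53102391e-01]
top 733
[[ 0.6495 -0.0904  0.1294]
 [ 0.6508 -0.0679  0.2265]
 [ 0.6526 -0.0263  0.3252]]
x=ay+bz+c [ 3.90988464e-02 -1.22358905e-04  6.53471458e-01]
```

move_arm([
  [-1,-0.03,0.01,0.2,0],
  [-1,-0.026,0.008,0.25,0],
  [-1,0,0,0.25,0],
  [-1,0,0,0.25,0],
  [-1,0,0,0.2,0],
  [-1,0,0,0.1,0],
  [-1,0,0,0.1,0],
  [-1,0,0,0.05,0],
  [-1,0,0,0.01,0],
  [-1,0,0,0,0],
  [-1,0,0,0,0],
])

```text
time: 9.4
eef_pos: [0.6617, -0.041, 0.1887]
orientation: [0.721, 0.693, 0.0, 0.0]
ft_force: [-0.7, 0.6, -3.4]
grip_width: 0.015
grasp_force: 59.0
```

```bash
python3 go.py 0.6612 -0.0417 0.1845 -2.3
```

```text
t 9.4 tcp [ 0.6617 -0.041   0.1887] ang -2.28 tilt [ 0.001 -0.    -1.   ] w 0.015 | yaw 0.0 shift [-0.009 -0.006  0.052] F [-0.7  0.6 -3.4]
```

move_arm([
  [-1,0,0,0.02,0],
  [-1,0,0,0.012,0],
  [-1,0,0,0.012,0],
  [-1,0,0,0.012,0],
  [-1,0,0,0,0],
])

```text
time: 9.9
eef_pos: [0.6622, -0.041, 0.1854]
orientation: [0.721, 0.693, 0.001, 0.001]
ft_force: [-3.9, 2.5, 17.1]
grip_width: 0.0157
grasp_force: 61.8
```

```bash
python3 go.py 0.6612 -0.0417 0.1845 -2.3
```

```text
t 9.9 tcp [ 0.6622 -0.041   0.1854] ang -2.27 tilt [ 0.002  0.    -1.   ] w 0.0157 | yaw 0.0 shift [-0.01  -0.012  0.011] F [-3.9  2.5 17.1]
```

move_arm([
  [-0.45,0,0,-0.01,0],
  [-0.45,0,0,-0.01,0],
  [-0.45,0,0,0,0],
  [-0.45,0,0,0,0],
  [-0.45,0,0,0,0],
])

```text
time: 10.4
eef_pos: [0.6614, -0.0409, 0.1851]
orientation: [0.721, 0.693, -0.0, -0.0]
ft_force: [-0.5, -0.1, 0.2]
grip_width: 0.0232
grasp_force: 0.0
```

```bash
cat > pan.py <<'E'
from h import *
for n in("side","top"):
    p,d,i=cam(n); W=cloud(d,i); hsv=cv2.cvtColor(p,cv2.COLOR_RGB2HSV); cv2.imwrite(f"pics/l_{n}.png",p[...,::-1])
    # beam frame
    t=np.radians(-2.3); X=(W[...,0]-.544)*np.cos(t)+(W[...,1]+.037)*np.sin(t); Y=-(W[...,0]-.544)*np.sin(t)+(W[...,1]+.037)*np.cos(t); Z=W[...,2]
    m=(X>-40)&(X<.16)&(abs(Y)<.075)&(Z>.128)&(Z<.24)&(hsv[...,0]<20)&(hsv[...,1]>90)&(X>-.06)
    Q=np.c_[X[m],Y[m],Z[m]]; print(n,len(Q))
    if len(Q)<30: continue
    print(np.round(np.percentile(Q,[1,50,99],0),4).tolist())
    b=Q[Q[:,2]<np.percentile(Q[:,2],98)-.012]   # exclude top edge
    for _ in range(4):
        A=np.c_[b[:,1:],np.ones(len(b))]; k=np.linalg.lstsq(A,b[:,0],rcond=None)[0]; e=b[:,0]-A@k; b=b[abs(e)<max(.003,1.5*e.std())]
    print("X=%.3f Y + %.3f Z + %.4f  n=%d lean %.1f yaw %.1f"%(*k,len(b),np.degrees(np.arctan(-k[1])),np.degrees(np.arctan(-k[0]))))
E
python3 go.py 0.6612 -0.0417 0.1845 -2.3; python3 pan.py
```

```text
t 10.4 tcp [ 0.6614 -0.0409  0.1851] ang -2.29 tilt [-0. -0. -1.] w 0.0232 | yaw 0.0 shift [-0.01  -0.002  0.008] F [-0.5 -0.1  0.2]
side 930
[[0.0986, -0.0536, 0.1289], [0.1105, -0.0176, 0.1723], [0.1385, 0.0557, 0.236]]
X=-0.001 Y + -0.003 Z + 0.1107  n=684 lean 0.2 yaw 0.1
top 310
[[0.1103, -0.0529, 0.1291], [0.1116, -0.0371, 0.1967], [0.1265, -0.0141, 0.2231]]
X=-0.004 Y + 0.000 Z + 0.1113  n=185 lean -0.0 yaw 0.2
```

move_arm([
  [-0.45,0,-0.03,0,0],
  [-0.45,0,-0.03,0,0],
  [-0.45,0,-0.03,0,0],
  [-0.45,0,-0.03,0,0],
  [-0.45,0,-0.03,0,0],
  [-0.44,0,-0.03,0,0],
  [-0.43,0,-0.03,0,0],
  [-0.42,0,-0.03,0,0],
  [-0.42,0,-0.03,0,0],
  [-0.41,0,-0.03,0,0],
  [-0.41,0,-0.03,0,0],
  [-0.41,0,-0.03,0,0],
  [-0.41,0,-0.03,0,0],
  [-0.41,0,-0.03,0,0],
  [-0.41,0,0,0,0],
])

```text
time: 12.0
eef_pos: [0.6276, -0.0396, 0.1853]
orientation: [0.721, 0.693, -0.0, -0.0]
ft_force: [0.1, -0.6, -0.2]
grip_width: 0.0252
grasp_force: 0.0
```

```bash
python3 go.py 0.6612 -0.0417 0.1845 -2.3; python3 pan.py
```

```text
t 12.0 tcp [ 0.6276 -0.0396  0.1853] ang -2.29 tilt [-0.  0. -1.] w 0.0252 | yaw 0.0 shift [-0.009  0.421  0.01 ] F [ 0.1 -0.6 -0.2]
side 745
[[0.0616, -0.0538, 0.129], [0.0816, -0.0208, 0.1759], [0.1156, 0.0551, 0.2362]]
X=-0.005 Y + -0.179 Z + 0.1104  n=522 lean 10.1 yaw 0.3
top 119
[[0.0714, -0.0521, 0.1312], [0.078, -0.0413, 0.2175], [0.0872, -0.0286, 0.2218]]
X=-0.004 Y + -0.185 Z + 0.1111  n=23 lean 10.5 yaw 0.2
```

move_arm([
  [-0.4,0,-0.04,0.01,0],
  [-0.38,0,-0.04,0.015,0],
  [-0.37,0,-0.04,0.015,0],
  [-0.36,0,-0.04,0.015,0],
  [-0.34,0,-0.04,0.01,0],
  [-0.33,0,-0.04,0.005,0],
  [-0.31,0,-0.04,0.005,0],
  [-0.3,0,-0.04,0.005,0],
  [-0.28,0,-0.04,0.005,0],
  [-0.27,0,-0.04,0.005,0],
  [-0.26,0,-0.04,0.005,0],
  [-0.25,0,-0.04,0.005,0],
  [-0.24,0,-0.04,0.005,0],
  [-0.23,0,-0.04,0.005,0],
  [-0.22,0,-0.04,0.005,0],
  [-0.22,0,-0.02,0,0],
  [-0.22,0,0,0,0],
])

```text
time: 13.8
eef_pos: [0.5781, -0.0376, 0.1761]
orientation: [0.721, 0.693, 0.0, -0.0]
ft_force: [-0.4, 0.3, 0.7]
grip_width: 0.0336
grasp_force: 0.3
```

```bash
python3 go.py 0.6612 -0.0417 0.1845 -2.3; python3 pan.py
```

```text
t 13.8 tcp [ 0.5781 -0.0376  0.1761] ang -2.29 tilt [-0.  0. -1.] w 0.0336 | yaw 0.0 shift [-0.01   1.04  -0.105] F [-0.4  0.3  0.7]
side 421
[[-0.0146, -0.0539, 0.1297], [0.0314, -0.0291, 0.1871], [0.0816, 0.0484, 0.2349]]
X=-0.044 Y + -0.375 Z + 0.0967  n=224 lean 20.5 yaw 2.5
top 50
[[0.0189, -0.0533, 0.1969], [0.0235, -0.0474, 0.2015], [0.0346, -0.0375, 0.2068]]
X=0.000 Y + 0.000 Z + 0.0000  n=0 lean -0.0 yaw -0.0
  ret = _var(a, axis=axis, dtype=dtype, out=out, ddof=ddof,
  arrmean = um.true_divide(arrmean, div, out=arrmean,
  ret = ret.dtype.type(ret / rcount)
```

move_arm([
  [-0.22,0,-0.03,0.002,0],
  [-0.22,0,-0.03,0.002,0],
  [-0.22,0,-0.03,0.002,0],
  [-0.22,0,-0.03,0.002,0],
  [-0.22,0,-0.03,0.002,0],
  [-0.22,0,-0.03,0.002,0],
  [-0.22,0,-0.03,0,0],
  [-0.22,0,-0.03,0,0],
  [-0.22,0,-0.03,0,0],
  [-0.22,0,-0.01,0,0],
  [-0.22,0,0,0,0],
])

```text
time: 15.0
eef_pos: [0.5559, -0.0367, 0.1751]
orientation: [0.721, 0.693, 0.0, 0.0]
ft_force: [0.5, 0.2, 0.1]
grip_width: 0.0333
grasp_force: 0.0
```

```bash
python3 go.py 0.6612 -0.0417 0.1845 -2.3; python3 - <<'E'
from h import *
for n in ("side","top"):
    p,d,i=cam(n); np.savez(n+"3.npz",p=p,W=cloud(d,i)); cv2.imwrite(f"pics/{n}3.png",p[...,::-1])
a=cv2.imread("pics/side3.png")[100:270,180:350]; b=cv2.imread("pics/top3.png")[110:240,170:310]
cv2.imwrite("pics/c3.png",np.hstack([cv2.resize(a,(400,400)),cv2.resize(b,(400,400))]))
E
```

```text
t 15.0 tcp [ 0.5559 -0.0367  0.1751] ang -2.29 tilt [ 0. -0. -1.] w 0.0333 | yaw 0.0 shift [-0.01   1.318 -0.117] F [0.5 0.2 0.1]
```

View pics/c3.png

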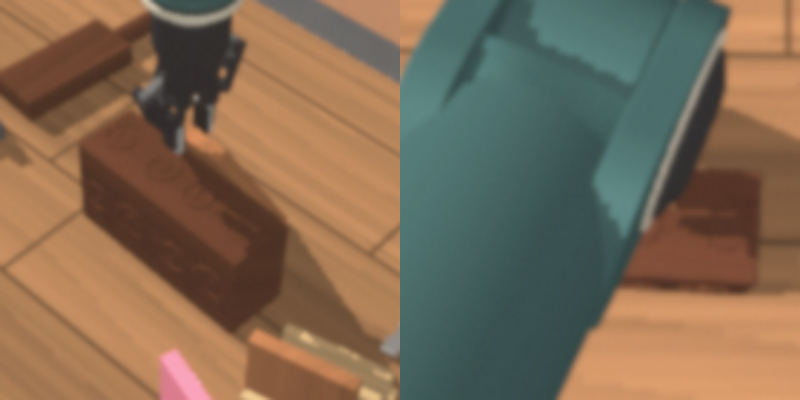

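The crop shows the gripper fingers straddling the panel's top edge (left half, about 195,140) over the beam, and no contact force. Rising straight up.

move_arm([
  [-0.22,0,0,-0.05,0],
  [-0.22,0,0,-0.1,0],
  [-0.22,0,0,-0.15,0],
  [-0.22,0,0,-0.2,0],
  [-0.22,0,0,-0.3,0],
  [0.2,0,0,-0.3,0],
  [0.5,0.3,0,-0.3,0],
  [0.5,0.4,0,0,0],
  [0.5,0.4,0,0,0],
  [0.5,0.4,0,0,0],
  [0.5,0.4,0,0,0],
  [0.5,0.4,0,0,0],
  [0.5,0.4,0,0,0],
  [0.5,0.4,0,0,0],
  [0.5,0.4,0,0,0],
  [0.5,0,0,0,0],
  [0.5,0,0,0,0],
])

```text
time: 16.8
eef_pos: [0.5671, 0.2432, 0.288]
orientation: [0.721, 0.693, 0.0, 0.0]
ft_force: [0.1, -0.2, 0.7]
grip_width: 0.0644
grasp_force: 0.0
```

```bash
python3 go.py 0.5197 0.293 0.25 -12.1; cat > foot.py <<'E'
from h import *
for n in ("top","side","wrist"):
    p,d,i=cam(n); W=cloud(d,i); np.savez(n+"4.npz",p=p,W=W); cv2.imwrite(f"pics/{n}4.png",p[...,::-1])
    t=np.radians(-2.3); X=(W[...,0]-.544)*np.cos(t)+(W[...,1]+.037)*np.sin(t); Y=-(W[...,0]-.544)*np.sin(t)+(W[...,1]+.037)*np.cos(t); Z=W[...,2]
    m=(X>-.02)&(X<.16)&(abs(Y)<.065)&(Z>.012)&(Z<.183)&(X>.042-0*(Z>.125)-.1*(Z>.125))
    Q=np.c_[X[m],Y[m],Z[m]]
    if len(Q)<40: print(n,"few"); continue
    b=Q[(Q[:,0]+.577*Q[:,2])>.115]  # front side of the panel
    for _ in range(5):
        A=np.c_[b[:,1:],np.ones(len(b))]; k=np.linalg.lstsq(A,b[:,0],rcond=None)[0]; e=b[:,0]-A@k; b=b[abs(e)<max(.003,2*e.std())]
    print(n,len(b),"X=%.3fY%+.3fZ%+.4f lean %.1f yaw %.1f"%(*k,np.degrees(np.arctan(-k[1])),np.degrees(np.arctan(-k[0]))),"Yrange",np.round(np.percentile(b[:,1],[0.5,99.5]),4),"Zr",np.round(np.percentile(b[:,2],[1,99]),3))
E
python3 foot.py
```

```text
t 16.8 tcp [0.5671 0.2432 0.288 ] ang -2.24 tilt [ 0.001 -0.    -1.   ] w 0.0644 | yaw 0.11 shift [ 0.484 -0.71   0.475] F [ 0.1 -0.2  0.7]
top 1405 X=-0.001Y-0.593Z+0.1305 lean 30.7 yaw 0.1 Yrange [-0.0518  0.0559] Zr [0.015 0.181]
side 139 X=0.890Y-0.600Z+0.1710 lean 31.0 yaw -41.7 Yrange [-0.054  -0.0502] Zr [0.015 0.181]
wrist 738 X=-0.046Y-0.590Z+0.1304 lean 30.5 yaw 2.6 Yrange [-0.0265  0.0576] Zr [0.012 0.091]
```

move_arm([
  [0.5,0,0,0,0.055],
  [0.5,0,0,0,0.055],
  [0.5,0.16,-0.23,0.15,0],
  [0.5,0.16,-0.24,0.15,0],
  [0.5,0.16,-0.24,0.15,0],
  [0.5,0,0,0,0],
  [0.5,0,0,0,0],
])

```text
time: 17.65
eef_pos: [0.5198, 0.292, 0.2515]
orientation: [0.778, 0.628, 0.0, 0.0]
ft_force: [-0.7, -0.2, 0.5]
grip_width: 0.0641
grasp_force: 0.0
```

```bash
python3 - <<'E'
from h import *
p,d,i=cam("wrist"); W=cloud(d,i)
for lo,hi in((.052,.068),(.018,.032)):
    m=(W[...,2]>lo)&(W[...,2]<hi)&(abs(W[...,0]-.52)<.05)&(abs(W[...,1]-.293)<.06)
    Q=W[m]; print(len(Q),cv2.minAreaRect((Q[:,:2]*1000).astype(np.float32)) if len(Q)>9 else "",np.median(Q[:,2]))
E
python3 go.py 0.5197 0.293 0.032 -12.1
```

```text
939 ((519.8589477539062, 293.07586669921875), (59.4990234375, 15.472366333007812), 77.77777099609375) 0.05926098566651228
2224 ((519.6181030273438, 292.8180236816406), (89.94143676757812, 43.96684265136719), 77.87494659423828) 0.024386799153960026
 t 17.7 tcp [0.5203 0.2916 0.2517] ang -12.26 tilt [ 0.001  0.    -1.   ] w 0.064 | yaw -0.002 shift [ 0.016 -0.012  2.747] F [0.4 0.2 0.5]
```

move_arm([
  [0.5,0.014,-0.006,0.3,0],
  [0.5,0,0,0.4,0],
  [0.5,0,0,0.4,0],
  [0.5,0,0,0.4,0],
  [0.5,0,0,0.4,0],
  [0.5,0,0,0.4,0],
  [0.5,0,0,0.25,0],
  [0.5,0,0,0.15,0],
  [0.5,0,0,0.05,0],
  [0.5,0,0,0,0],
  [-1,0,0,0,0],
  [-1,0,0,0,0],
  [-1,0,0,0,0],
  [-1,0,0,0,0],
  [-1,0,0,0,0],
  [-1,0,0,0,0],
  [-1,0,0,0,0],
])

```text
time: 19.4
eef_pos: [0.5197, 0.294, 0.0316]
orientation: [0.778, 0.628, 0.0, -0.0]
ft_force: [0.7, -0.1, 6.5]
grip_width: 0.0151
grasp_force: 58.6
```

```bash
python3 go.py 0.6909 -0.0439 0.032 -2.3
```

```text
t 19.4 tcp [0.5197 0.294  0.0316] ang -12.19 tilt [ 0.001  0.001 -1.   ] w 0.0151 | yaw -0.11 shift [-4.134e+00  2.307e+00 -4.000e-03] F [ 0.7 -0.1  6.5]
```

move_arm([
  [-1,0,0,-0.1,0],
  [-1,0,0,-0.3,0],
  [-1,0,0,-0.4,0],
  [-1,0,0,-0.4,-0.04],
  [-1,0,0.1,-0.3,-0.04],
  [-1,0,0.2,0,-0.03],
  [-1,0,0.3,0,0],
  [-1,0,0.3,0,0],
  [-1,0,0.3,0,0],
  [-1,0,0.3,0,0],
  [-1,0,0.3,0,0],
  [-1,-0.1,0.3,0,0],
  [-1,-0.2,0.3,0,0],
  [-1,-0.3,0.2,0,0],
  [-1,-0.3,0,0,0],
  [-1,-0.3,0,0,0],
  [-1,-0.3,0,0,0],
  [-1,-0.3,0,0,0],
  [-1,-0.3,0,0,0],
  [-1,-0.3,0,0,0],
])

```text
time: 21.4
eef_pos: [0.7188, 0.091, 0.151]
orientation: [0.721, 0.693, -0.001, -0.0]
ft_force: [-0.1, -0.1, -5.9]
grip_width: 0.0149
grasp_force: 60.2
```

```bash
python3 go.py 0.7010 -0.0403 0.034 -2.3
```

```text
t 21.4 tcp [0.7188 0.091  0.151 ] ang -2.3 tilt [-0.001 -0.    -1.   ] w 0.0149 | yaw 0.0 shift [-1.649 -0.157  1.462] F [-0.1 -0.1 -5.9]
```

move_arm([
  [-1,-0.3,0,0,0],
  [-1,-0.3,0,0,0],
  [-1,-0.3,0,0,0],
  [-1,-0.3,0,0,0],
  [-1,-0.15,-0.08,0,0],
  [-1,0,0,0.2,0],
  [-1,0,0,0.3,0],
  [-1,0,0,0.3,0],
  [-1,0,0,0.2,0],
  [-1,0,0,0.1,0],
  [-1,0,0,0,0],
  [-1,0,0,0,0],
])

```text
time: 22.6
eef_pos: [0.7093, -0.0157, 0.0639]
orientation: [0.721, 0.693, 0.0, 0.0]
ft_force: [0.3, 0.5, -4.5]
grip_width: 0.015
grasp_force: 60.2
```

```bash
python3 go.py 0.7010 -0.0403 0.034 -2.3; python3 foot.py; python3 - <<'E'
from h import *
W=np.load("wrist4.npz")["W"]; c=np.array([.701,-.04])
for n in ("wrist","top"):
    W=np.load(n+"4.npz")["W"]; p=np.load(n+"4.npz")["p"]
    print(n,np.isfinite(W[...,2]).mean())
a=cv2.resize(cv2.imread("pics/wrist4.png"),(400,300)); b=cv2.resize(cv2.imread("pics/side4.png"),(400,300)); cv2.imwrite("pics/c4.png",np.hstack([a,b]))
E
```

```text
t 22.6 tcp [ 0.7093 -0.0157  0.0639] ang -2.28 tilt [ 0.001 -0.    -1.   ] w 0.015 | yaw 0.0 shift [-0.312 -0.091  0.374] F [ 0.3  0.5 -4.5]
top 1425 X=-0.001Y-0.593Z+0.1305 lean 30.7 yaw 0.1 Yrange [-0.0518  0.0559] Zr [0.015 0.181]
side 845 X=0.568Y-0.201Z+0.1463 lean 11.4 yaw -29.6 Yrange [-0.0539  0.063 ] Zr [0.031 0.181]
wrist 46676 X=0.380Y+0.247Z+0.0789 lean -13.9 yaw -20.8 Yrange [-0.0248  0.0623] Zr [0.015 0.154]
wrist 0.9959920247395834
top 0.9959869384765625
```

View pics/c4.png

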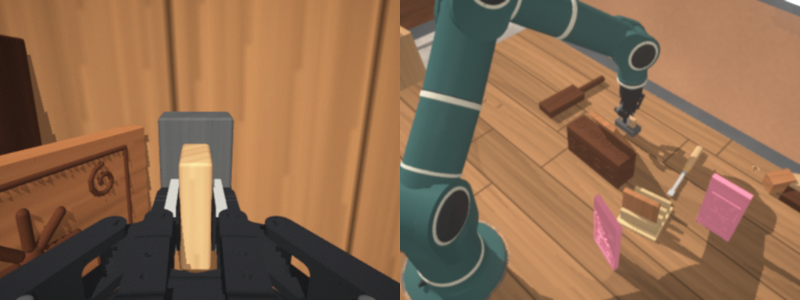

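Left half (wrist): the weight is square in the grip (195,150), with the carved panel beyond its left edge (80,200). Right half: the panel leans on the beam and all else is undisturbed.

move_arm([
  [-1,-0.15,-0.04,0,0],
  [-1,-0.16,-0.03,0.1,0],
  [-1,0,0,0.15,0],
  [-1,0,0,0.1,0],
  [-1,0,0,0.02,0],
  [-1,0,0,0,0],
  [-1,0,0,0,0],
])

```text
time: 23.45
eef_pos: [0.7024, -0.0401, 0.0337]
orientation: [0.721, 0.693, 0.0, 0.0]
ft_force: [0.8, 1.2, -6.7]
grip_width: 0.015
grasp_force: 60.1
```

```bash
cat > gap.py <<'E'
from h import *
t=np.radians(-2.3)
for n in ("wrist","top"):
    p,d,i=cam(n); W=cloud(d,i); cv2.imwrite(f"pics/{n}5.png",p[...,::-1])
    X=(W[...,0]-.544)*np.cos(t)+(W[...,1]+.037)*np.sin(t); Y=-(W[...,0]-.544)*np.sin(t)+(W[...,1]+.037)*np.cos(t); Z=W[...,2]
    hsv=cv2.cvtColor(p,cv2.COLOR_RGB2HSV)
    m=(abs(X-.15)<.05)&(abs(Y)<.07)&(Z>.019)&(Z<.033)&(hsv[...,1]<75)
    if m.sum()>20: print(n,"steel",m.sum(),np.round(np.percentile(X[m],[2,98]),4),np.round(np.percentile(Y[m],[2,98]),4),np.round(np.median(Z[m]),4), cv2.minAreaRect((np.c_[X[m],Y[m]]*1000).astype(np.float32)))
    for lo,hi in((.02,.06),(.06,.16)):
        m=(hsv[...,1]>90)&(abs(Y)<.05)&(Z>lo)&(Z<hi)&(X>.14-.593*Z-.02)&(X<.14-.593*Z)
        if m.sum()>20: print(n,"panel",m.sum(),"X0",round(np.median(X[m]+.593*Z[m]),4))
E
python3 go.py 0.7010 -0.0403 0.033 -2.3; python3 gap.py
```

```text
t 23.45 tcp [ 0.7024 -0.0401  0.0337] ang -2.27 tilt [ 0. -0. -1.] w 0.015 | yaw 0.0 shift [-0.004 -0.018  0.009] F [ 0.8  1.2 -6.7]
wrist steel 5918 [0.1369 0.1785] [0.007  0.0473] 0.0263 ((157.63406372070312, 25.547643661499023), (43.571510314941406, 44.24993133544922), 0.3142125904560089)
wrist panel 12775 X0 0.129
wrist panel 13002 X0 0.1293
top steel 160 [0.1362 0.1776] [-0.0421 -0.0091] 0.0268 ((157.70289611816406, -25.5635929107666), (43.50074005126953, 33.859798431396484), 0.2688700556755066)
top panel 209 X0 0.1303
top panel 761 X0 0.1304
```

move_arm([
  [-1,0,-0.03,0.005,0],
  [-1,0,-0.03,0.005,0],
  [-1,0,-0.03,0.002,0],
  [-1,0,-0.02,0,0],
  [-1,0,0,0,0],
  [-1,0,0,0,0],
])

```text
time: 24.15
eef_pos: [0.6935, -0.0399, 0.0326]
orientation: [0.721, 0.693, 0.0, 0.0]
ft_force: [1.1, -0.4, -6.5]
grip_width: 0.0148
grasp_force: 60.3
```

```bash
python3 go.py 0.691 -0.040 0.032 -2.3; python3 gap.py
```

```text
t 24.15 tcp [ 0.6935 -0.0399  0.0326] ang -2.29 tilt [ 0. -0. -1.] w 0.0148 | yaw 0.0 shift [-0.003 -0.031  0.007] F [ 1.1 -0.4 -6.5]
wrist steel 5885 [0.1277 0.1695] [0.0067 0.0472] 0.0252 ((148.51724243164062, 25.382347106933594), (43.486148834228516, 44.32341766357422), 0.08604137599468231)
wrist panel 11570 X0 0.129
wrist panel 15805 X0 0.1294
top steel 156 [0.1278 0.1679] [-0.0422 -0.0095] 0.0256 ((149.1619110107422, -25.933204650878906), (33.33853530883789, 43.5059928894043), 89.22171020507812)
top panel 154 X0 0.1303
top panel 711 X0 0.1304
```

move_arm([
  [-1,0,-0.006,0,0],
  [-1,0,-0.006,0,0],
  [-1,0,-0.006,0,0],
  [-1,0,0,0,0],
])

```text
time: 24.65
eef_pos: [0.6919, -0.0399, 0.0325]
orientation: [0.721, 0.693, -0.0, 0.0]
ft_force: [-0.8, -0.1, -6.6]
grip_width: 0.015
grasp_force: 60.3
```

move_arm([
  [-1,0,-0.006,0,0],
  [-1,0,0,0,0],
])

```text
time: 24.85
eef_pos: [0.6915, -0.0398, 0.0325]
orientation: [0.721, 0.693, -0.0, 0.0]
ft_force: [-0.8, 0.5, -6.9]
grip_width: 0.0151
grasp_force: 60.3
```

```bash
python3 gap.py; python3 go.py 0.691 -0.040 0.032 -2.3;python3 foot.py|head -1;python3 go.py 0.691 -0.040 0.032 -2.3;
```

```text
wrist steel 5870 [0.1257 0.1675] [0.0066 0.0471] 0.0251 ((141.6265106201172, 16.32520866394043), (62.23208236694336, 53.53114318847656), 89.90872955322266)
wrist panel 11257 X0 0.129
wrist panel 16462 X0 0.1293
top steel 160 [0.1254 0.1657] [-0.0422 -0.0094] 0.0254 ((129.54522705078125, -18.55988311767578), (38.34431838989258, 79.99029541015625), 45.52641677856445)
top panel 130 X0 0.1304
top panel 708 X0 0.1305
 t 24.95 tcp [ 0.6915 -0.0398  0.0325] ang -2.29 tilt [-0. -0. -1.] w 0.0152 | yaw 0.0 shift [-0.003 -0.006  0.006] F [ 0.   0.8 -6. ]
top 1106 X=0.003Y-0.596Z+0.1309 lean 30.8 yaw -0.2 Yrange [-0.0518  0.0455] Zr [0.016 0.182]
 t 25.1 tcp [ 0.6915 -0.0398  0.0325] ang -2.29 tilt [-0. -0. -1.] w 0.0153 | yaw 0.0 shift [-0.003 -0.006  0.006] F [ 0.8  0.1 -6.2]
```

move_arm([
  [-1,0,-0.005,0,0],
  [-1,0,0,0,0],
])

```text
time: 25.3
eef_pos: [0.691, -0.0398, 0.0325]
orientation: [0.721, 0.693, -0.0, 0.0]
ft_force: [0.5, -0.4, -6.3]
grip_width: 0.0149
grasp_force: 60.2
```

move_arm([
  [-1,0,-0.005,0,0],
  [-1,0,0,0,0],
])

```text
time: 25.5
eef_pos: [0.6908, -0.0398, 0.0326]
orientation: [0.721, 0.693, 0.0, 0.0]
ft_force: [0.6, -0.4, -6.9]
grip_width: 0.0153
grasp_force: 60.2
```

```bash
python3 gap.py; for k in 1 2 3; do python3 foot.py|head -1;python3 go.py 0.691 -0.040 0.032 -2.3; done; python3 -c "
import cv2
a=cv2.imread('pics/wrist5.png'); cv2.imwrite('pics/c5.png',cv2.resize(a[:,50:350],(780,600)[:1]+(600,) ) if 0 else cv2.resize(a[150:330,100:340],(800,600),interpolation=2))"
```

```text
wrist steel 5872 [0.1251 0.1669] [0.0066 0.0471] 0.0252 ((141.20492553710938, 16.885433197021484), (61.21475601196289, 53.16637420654297), 89.88456726074219)
wrist panel 11103 X0 0.129
wrist panel 16658 X0 0.1293
top steel 161 [0.1246 0.166 ] [-0.0422 -0.0093] 0.0257 ((130.24591064453125, -19.668514251708984), (37.485164642333984, 78.31874084472656), 47.47117233276367)
top panel 122 X0 0.1303
top panel 700 X0 0.1305
top 1088 X=0.002Y-0.596Z+0.1309 lean 30.8 yaw -0.1 Yrange [-0.0518  0.0448] Zr [0.015 0.182]
 t 25.75 tcp [ 0.6908 -0.0398  0.0326] ang -2.29 tilt [ 0. -0. -1.] w 0.0149 | yaw 0.0 shift [-0.002  0.003  0.007] F [ 1.6  0.4 -6.1]
top 1085 X=0.003Y-0.597Z+0.1310 lean 30.8 yaw -0.2 Yrange [-0.0518  0.0448] Zr [0.015 0.182]
 t 25.9 tcp [ 0.6908 -0.0398  0.0325] ang -2.29 tilt [ 0. -0. -1.] w 0.0147 | yaw 0.0 shift [-0.003  0.003  0.007] F [ 2.2 -0.8 -6.4]
top 1090 X=0.003Y-0.595Z+0.1309 lean 30.8 yaw -0.2 Yrange [-0.0518  0.0444] Zr [0.016 0.181]
 t 26.05 tcp [ 0.6907 -0.0398  0.0326] ang -2.29 tilt [ 0. -0. -1.] w 0.0153 | yaw 0.0 shift [-0.002  0.003  0.007] F [ 1.5 -0.5 -6.6]
```

View pics/c5.png

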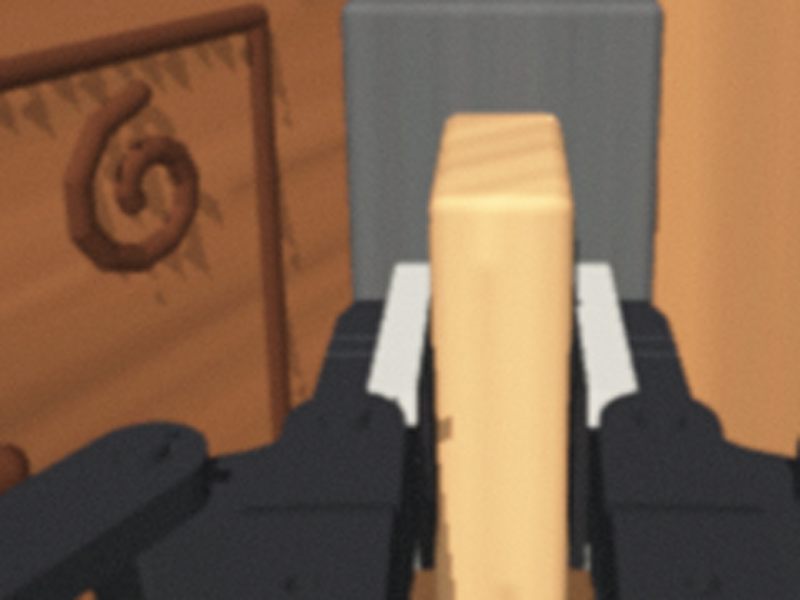

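The view shows the weight's near edge (350,150) meeting the carved face with no visible gap. The mean x force has also risen to about 1.7 N, so they are in contact. One small confirming step.

move_arm([
  [-1,0,-0.005,0,0],
  [-1,0,0,0,0],
])

```text
time: 26.25
eef_pos: [0.6903, -0.0398, 0.0325]
orientation: [0.721, 0.693, 0.0, 0.0]
ft_force: [3.3, 0.0, -7.5]
grip_width: 0.015
grasp_force: 60.2
```

```bash
for k in 1 2 3; do python3 foot.py|head -1;python3 go.py 0.691 -0.040 0.0316 -2.3; done
```

```text
top 1075 X=0.004Y-0.593Z+0.1307 lean 30.7 yaw -0.2 Yrange [-0.0518  0.0441] Zr [0.017 0.181]
 t 26.4 tcp [ 0.6903 -0.0397  0.0326] ang -2.29 tilt [ 0. -0. -1.] w 0.0148 | yaw 0.0 shift [-0.003  0.008  0.012] F [ 2.5  0.6 -6.1]
top 1080 X=0.005Y-0.594Z+0.1307 lean 30.7 yaw -0.3 Yrange [-0.0518  0.0439] Zr [0.016 0.182]
 t 26.55 tcp [ 0.6903 -0.0398  0.0326] ang -2.29 tilt [ 0. -0. -1.] w 0.0149 | yaw 0.0 shift [-0.003  0.008  0.012] F [ 2.6  0.1 -6.8]
top 1076 X=0.004Y-0.594Z+0.1306 lean 30.7 yaw -0.3 Yrange [-0.0518  0.044 ] Zr [0.017 0.181]
 t 26.7 tcp [ 0.6903 -0.0398  0.0325] ang -2.29 tilt [ 0. -0. -1.] w 0.0148 | yaw 0.0 shift [-0.003  0.009  0.012] F [ 2.8 -0.4 -6.9]
```

Contact confirmed. Lower, release narrowly, rise.

move_arm([
  [-1,0,0,0.006,0],
  [-1,0,0,0.006,0],
  [-1,0,0,0,0],
])

```text
time: 27.0
eef_pos: [0.6904, -0.0398, 0.0318]
orientation: [0.721, 0.693, 0.0, 0.0]
ft_force: [1.4, -0.7, -2.3]
grip_width: 0.015
grasp_force: 60.8
```

```bash
python3 go.py 0.691 -0.040 0.0316 -2.3
```

```text
t 27.0 tcp [ 0.6904 -0.0398  0.0318] ang -2.29 tilt [ 0. -0. -1.] w 0.015 | yaw 0.0 shift [-0.002  0.008  0.002] F [ 1.4 -0.7 -2.3]
```

Touching the bench, partly unloaded. Release.

move_arm([
  [-1,0,0,0.004,0],
  [-1,0,0,0,0],
  [-0.42,0,0,0,0],
  [-0.42,0,0,0,0],
  [-0.42,0,0,0,0],
  [-0.42,0,0,0,0],
  [-0.42,0,0,-0.05,0],
  [-0.42,0,0,-0.1,0],
  [-0.42,0,0,-0.2,0],
  [-0.42,0,0,-0.3,0],
  [-0.42,0,0,-0.4,0],
  [-0.42,0,0,-0.4,0],
  [-0.42,0,0,-0.4,0],
  [-0.42,0,0,-0.4,0],
  [-0.42,0.3,0,-0.3,0],
  [-0.42,0.4,0,0,0],
  [-0.42,0.4,0,0,0],
  [-0.42,0.4,0,0,0],
  [-0.42,0.4,0,0,0],
  [-0.42,0,0,0,0],
])

```text
time: 29.0
eef_pos: [0.6962, 0.1178, 0.2361]
orientation: [0.719, 0.695, 0.001, -0.001]
ft_force: [-0.3, -0.4, 0.5]
grip_width: 0.0246
grasp_force: 0.0
```

```bash
python3 gap.py; python3 foot.py|head -1; python3 -c "
import cv2,numpy as np
a=cv2.imread('pics/top4.png')
cv2.imwrite('pics/c6.png',cv2.resize(a[20:280,60:440],(800,547)))"
```

```text
wrist steel 1632 [0.125 0.167] [-0.0393  0.047 ] 0.0245 ((146.1558837890625, 2.209930419921875), (91.1113510131836, 43.132991790771484), 89.66051483154297)
wrist panel 501 X0 0.1293
wrist panel 292 X0 0.1294
top steel 359 [0.1244 0.165 ] [-0.0416  0.0444] 0.0251 ((145.25088500976562, 1.4524765014648438), (88.4021987915039, 42.4605598449707), 89.43727111816406)
top panel 252 X0 0.13
top panel 801 X0 0.1304
top 1459 X=-0.001Y-0.606Z+0.1323 lean 31.2 yaw 0.0 Yrange [-0.0518  0.0558] Zr [0.014 0.181]
```

View pics/c6.png

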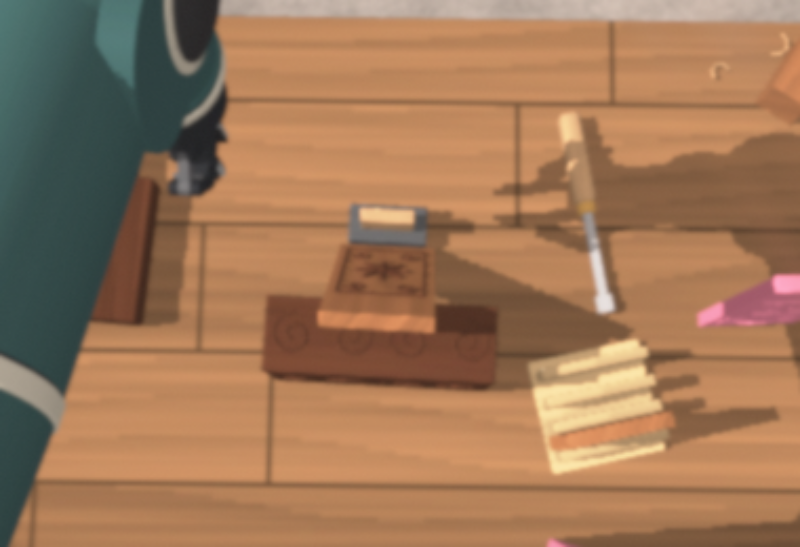

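The final view shows the panel (380,285) leaning squarely on the middle of the beam with its carved face out. The weight (388,224) sits against its foot, centred and parallel. The gripper is clear, and the other items are untouched.

```bash
python3 -c "
from workcell import r
print(r.finish_job())"
```

```text
the job is handed in; nothing more can be done
None
```

The job is handed in: the carved panel leans about 31° against the middle of the beam's far side, carved face out, and the weight sits flat, centred and parallel against its foot, with nothing else disturbed and about 29 s used.

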